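# Load the sampler tray for the morning calibration run

### The job

Load the analyser's four-lane sampler tray for the morning run, one rack standing flat in each lane, in the order the analyser takes them, starting at the end where the bar-code reader stands: calibrators (the five small cups) in the lane beside the reader, the controls (three capped vials) next to them, the patients' rack (five tall tubes) next to the controls, and the wash rack (long flat pack) in the last lane. Carry the racks upright and set them down rather than dropping them, and leave the empty rack, the bottle and the jar where they are.

Things in the scene. Friction and masses are not known exactly. Their poses are not given: they have to be found in the camera images.
- cup_rack: The calibrator rack: grey bar-shaped sample rack 120 long (x) x 24 wide (y) x 56 high, with five small white sample cups, Ø 19, rims 10 above its top, 66 high overall. Origin: centre of underside, z up. Loose, upright, about 100 g; ends interchangeable. Load is fixed in it, nowhere wider than the rack; grip it across its width at mid-length, 30 to 56 up.
- vial_rack: The control rack: grey bar-shaped sample rack 120 long (x) x 24 wide (y) x 56 high, with three squat vials with dark screw caps, Ø 22, at the ends and middle, 75 high overall. Origin: centre of underside, z up. Loose, upright, about 120 g; ends interchangeable. Load is fixed in it, nowhere wider than the rack; grip it across its width at mid-length, 30 to 56 up.
- tube_rack: The patient rack: grey bar-shaped sample rack 120 long (x) x 24 wide (y) x 56 high, with five tall thin tubes with dark stoppers, Ø 16, 90 high overall. Origin: centre of underside, z up. Loose, upright, about 120 g; ends interchangeable. Load is fixed in it, nowhere wider than the rack; grip it across its width at mid-length, 30 to 56 up.
- wash_rack: The wash rack: grey bar-shaped sample rack 120 long (x) x 24 wide (y) x 56 high, with one long flat white pack, 100 x 20, 18 above the rack's top, with one cap, Ø 20, 33 off-centre, 88 high overall. Origin: centre of underside, z up. Loose, upright, about 130 g; ends interchangeable. Load is fixed in it, nowhere wider than the rack; grip it across its width at mid-length, 30 to 56 up.
- tray: Fixed flat metal tray 172 (x) x 390 (y), z up; origin: underside, centre. Four lanes along its x, centre lines at y = -93, -31, 31, 93, middles at x = 0; floors 6 above the origin; each 40 wide between ribs, 152 long between end lips; ribs and lips stand 8 above the floors. At one end (y 166 or -166) stands the reader, at the other a low block, 24 high.
- reader: The bar-code reader, fixed on one end of the tray, beyond the outermost lane: a white upright housing on a black foot with dark windows, 100 (along the tray's x) x 48 (along the tray's y) x 64 high. Origin: centre of its underside, on the tray floor. It may stand at either end of the tray.
- empty_rack: A spare rack with no load, five dark empty holes in its top, 120 x 24 x 56; origin at the centre of its underside; loose, to be left where it is.
- bottle: A small white reagent bottle with a cap, Ø 48 x 92 high; origin at the centre of its underside; loose, to be left where it is.
- cup_jar: A low clear jar with a grey lid, Ø 58 x 65 high; origin at the centre of its underside; loose, to be left where it is.
Things that resemble listed ones, but are neither listed nor needed, are in the scene too. What is shaped like the tube_rack but purple is not meant.

How it is judged:
By the outcome, as a careful person would: the job done as asked, in the order asked, and still so for the second after the job is handed in, with the robot touching nothing.
It also fails if it takes over 115 s, if anything falls off the work surface, if the arm or the gripper's body presses on something with over 40 N, if the wrist force passes 120 N, or if a joint passes its speed limit or range.

### The arm

A 6-joint arm with a two-finger parallel gripper is mounted at the origin on the work surface. World frame = base frame: x ahead of the robot, y to its left, z up, the work surface at z = 0. Lengths are in m, angles in degrees, forces in N, time in s.
With the tool pointing down it reaches from about 0.375 to 0.9 m from the base axis. Payload 3.1 kg.
Tool frame: the origin (TCP) lies on the centre line of the jaws, within the pads' length; the fingertips stand 8 mm ahead of it and the grasp point (between the pads) lies 11 mm behind it; z points along the fingers, y is the line along which they close (so a half turn about z gives the same grasp; the last joint's range is limited). The gripper opens to 87 mm and grips with 3 to 60 N. Pads are 19 mm wide; open, the fingers measure 117 mm over their backs; the gripper's body (75 mm by 190 mm) begins 51 mm behind the grasp point.
Start: joints at [-75.086, 30.224, 82.088, -0, 67.689, -10.227], TCP at [0.266, -0.566, 0.207] pointing down, gripper open.
Joint ranges: [-176.69, 176.69], [-43.24, 126.21], [12.49, 139.97], [-82, 262], [0, 151.66], [-163.58, 163.58]. Speed limits (degrees/s): [159.86, 159.86, 180, 180, 180, 180].

### API

Orientations are given as a 3x3 rotation matrix whose columns are the frame's x, y, z axes.
In Python, from rig import * gives the robot as it stands.
- The arm moves only by the tool step_arm, never from a script. Its argument "targets" is a list of rows, each a list of 5 numbers: the opening, from -1 (shut) to 1 (fully open), then the shift along the world's x, y, z normalised to -1 to 1, where 1 is 0.25 m, then the turn about the world's z normalised to -1 to 1, where 1 is 180 degrees. In form: [[fingers, x, y, z, turn], ...]. A call has 1 to 20 rows; each row is the pose to reach, as a shift and turn from the pose commanded when the call began, turning the shorter way round; what a row does not reach only later rows make up. A row lasts 1/10 s, in which the tool goes at most 50 mm and 8.59 degrees, less where a joint would pass 70% of its speed; a pose out of reach is approached as far as the arm can. A call with a number of a shift or a turn outside -1 to 1 is refused whole. A call with a gripper value outside its range is refused whole. The fingers move at their own pace and stop on an object; the grip force is fixed at half the most. Time passes only in rows, so rows that repeat a pose let the fingers close. It gives the time, the measured TCP pose, the force, the opening and the grip force at its end, in the units of the state.
- read_state(): the state, without advancing time (a new reading comes with each control period).
- capture(name): name is "scene" or "top"; returns a dict with "color" (420x560x3 uint8, red, green, blue), "mtx" (3x3 intrinsics, pixels), "pose" (4x4, takes a point from camera to world coordinates). Camera axes: x right, y down, z forward; pixel columns grow to the right and rows downward; lengths in m; the calibration is good to about 2 mm. A picture is of the moment at which its call begins. There is no depth.
- hand_in(): hands the job in; it is judged then, once.
The state is a dict: "time_s": time; "joint_positions": joint angles; "qvel": joint speeds; "tau": joint torques, N m; "position": TCP position; "tcp_rot": TCP orientation; "force": force on the tool from outside, world axes, zero at the start; "moment": the same for the moment, N m; "opening": opening from 0.0 (shut) to 1.0 (fully open); "grasp_force": force on a finger pad.
Only numpy, scipy, OpenCV 4.12 (cv2) and the standard library are available. Lean on these libraries where they do the work, as an engineer would, in place of code of your own. Each camera call takes 0.05 s, during which the arm holds its last target. There are 200 camera calls.

## Working session

There is one attempt and no reset: what is moved stays moved. The work goes in short steps, Python scripts to look and compute and a tool call to move; the robot and the scene stay as the last step left them, time stands still between calls to the robot, and variables do not carry over. Pictures are saved under pics/ and viewed, at most 14 in all, crops included, and the job is handed in when it is done.

Besides the shell and the picture viewer there is one more tool, called after ">>>" in YAML: its name, and indented under it one key for each argument. step_arm: Moves the arm, as the interface text tells. Scaled input: -1 to 1 covers 0.25 m each way for a shift and 180 degrees each way for a turn. Its arguments: {"type":"object","properties":{"targets":{"type":"array","items":{"type":"array","items":{"type":"number"}}}},"required":["targets"]}

```bash
mkdir -p pics
python3 - <<'E'
from rig import *
import cv2,pickle
for n in("scene","top"):
    c=capture(n);cv2.imwrite(f"pics/{n}0.png",cv2.resize(c["color"][:,:,::-1],(784,588),interpolation=cv2.INTER_CUBIC));pickle.dump(c,open(n+".pkl","wb"))
    print(c["mtx"],c["pose"])
print(read_state())
E
```

```text
[[408.17423723   0.         276.84771497]
 [  0.         408.17423723 207.82517849]
 [  0.           0.           1.        ]] [[ 0.2995531   0.74469895 -0.5963987   1.12414007]
 [ 0.95398543 -0.22500651  0.19820161 -0.31446435]
 [ 0.01340694 -0.62832758 -0.77783334  0.88257813]
 [ 0.          0.          0.          1.        ]]
[[477.46607608   0.         281.7465054 ]
 [  0.         477.46607608 204.46785899]
 [  0.           0.           1.        ]] [[-2.10326710e-02 -9.95143910e-01  9.61572960e-02  3.31198584e-01]
 [-9.99778697e-01  2.08939576e-02 -2.44933778e-03 -9.16458457e-02]
 [ 4.28337110e-04 -9.61875322e-02 -9.95363137e-01  1.64498348e+00]
 [ 0.00000000e+00  0.00000000e+00  0.00000000e+00  1.00000000e+00]]
{'time_s': 0.1, 'joint_positions': array([-7.50861624e+01,  3.02741454e+01,  8.21498378e+01, -7.26940615e-04,
        6.76900565e+01, -1.02274797e+01]), 'qvel': array([ 0.03126572, -0.12509405, -0.28408758,  0.06597275, -0.04324752,
       -0.00845348]), 'tau': array([-1.09381610e-03, -4.40986526e+01, -1.77149373e+01,  6.33464009e-02,
        5.33951609e-02, -5.25958933e-05]), 'position': array([ 0.26537084, -0.56509098,  0.2064597 ]), 'tcp_rot': array([[ 9.05260701e-01,  4.24856197e-01, -5.23595095e-04],
       [ 4.24856382e-01, -9.05258729e-01,  1.92029691e-03],
       [ 3.41861013e-04, -1.96082205e-03, -9.99998019e-01]]), 'force': array([ 0.58754203,  0.25140085, -0.04821121]), 'moment': array([ 0.0434091 , -0.0047876 ,  0.01631105]), 'grasp_force': 0.0, 'opening': 1.0022862242400956}
```

View pics/top0.png

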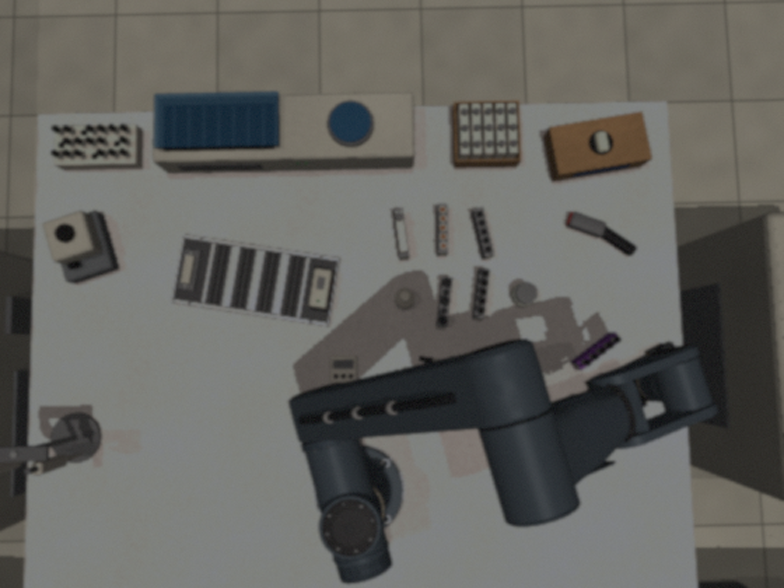

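View pics/scene0.png

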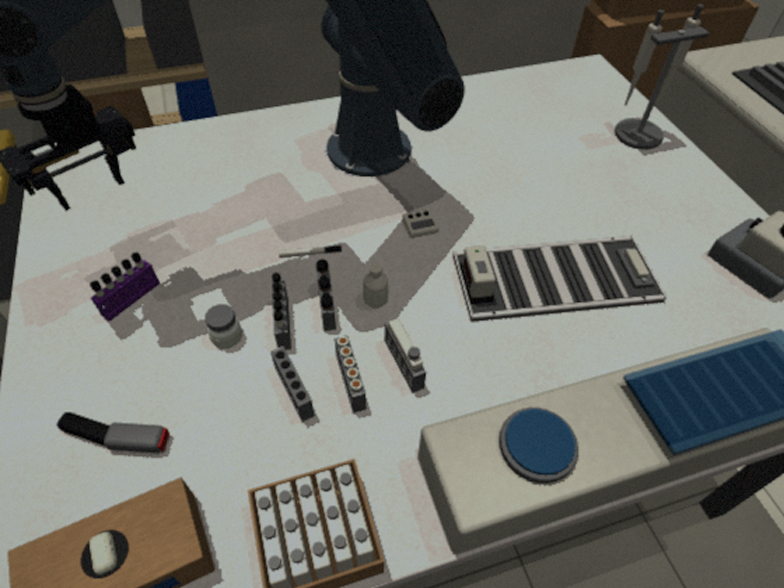

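Top view (784-wide): wash (400,233), cups (442,230), empty (482,232), vials (444,302), tubes (480,293), and purple at (597,350), which is not meant. The tray is centred near (257,280). The taller reader is at its right end (320,288) and the low block at (187,268). I'll confirm with enlarged crops.

Run:
```python
import cv2,pickle,numpy as np
t=pickle.load(open("top.pkl","rb"))["color"][:,:,::-1];s=pickle.load(open("scene.pkl","rb"))["color"][:,:,::-1]
def crop(im,x0,x1,y0,y1,k,n):
    o=cv2.resize(im[y0:y1,x0:x1],None,fx=k,fy=k,interpolation=cv2.INTER_CUBIC)
    o=cv2.convertScaleAbs(o,alpha=1.4,beta=10)
    for x in range(-(-x0//10)*10,x1,10):
        cv2.putText(o,str(x),((x-x0)*k,8),0,.32,(0,0,255),1);cv2.line(o,((x-x0)*k,10),((x-x0)*k,16),(0,0,255))
    for y in range(-(-y0//10)*10,y1,10):
        cv2.putText(o,str(y),(0,(y-y0)*k+4),0,.32,(0,0,255),1);cv2.line(o,(24,(y-y0)*k),(30,(y-y0)*k),(0,0,255))
    cv2.imwrite(n,o)
crop(t,270,390,140,240,6,"pics/ct.png");crop(t,115,255,155,240,5,"pics/ctray.png")
crop(s,185,310,180,300,5,"pics/cs.png")
```

```text
(no output)
```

View pics/ct.png

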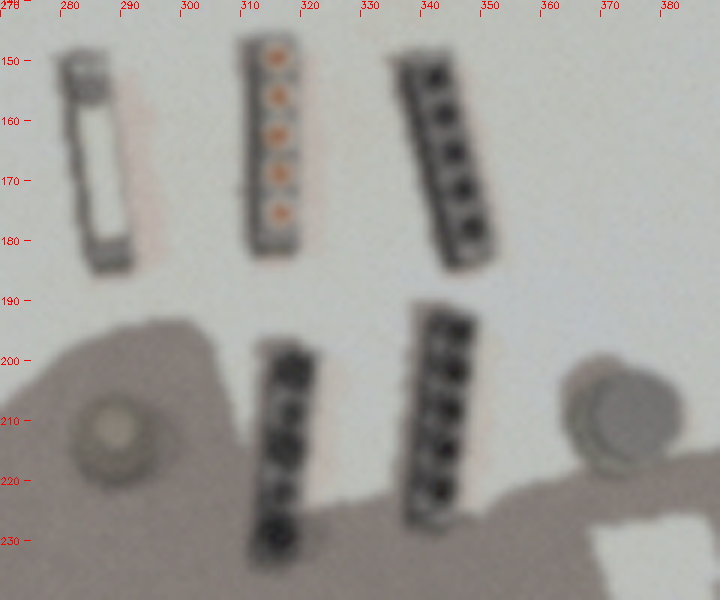

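View pics/ctray.png

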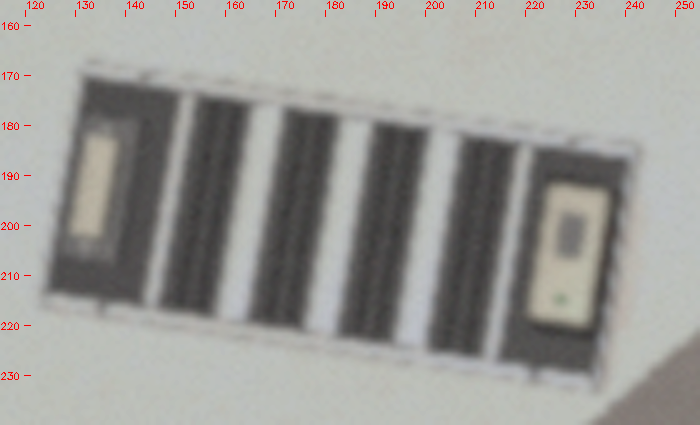

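View pics/cs.png

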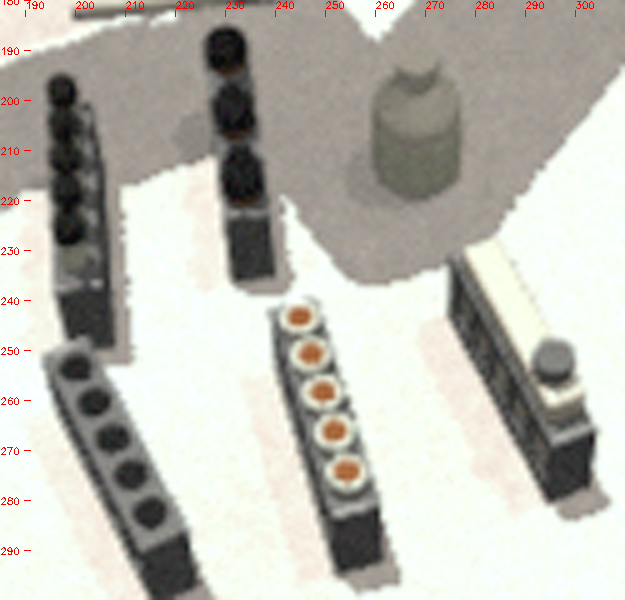

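The crops confirm the set. Wash is at top px (286,167), with pack and cap. Cups are at (316,163), with five white cups. Vials are at (317,215), with three caps. Tubes are at (345,208), with five stoppers. The rack at (346,165) has only holes, so it is the empty one and stays. The reader is at the right (-y) end (228,206). The lanes are the four dark stripes, with centres from about (153,197) to (209,204).

```bash
cat > m.py <<'E'
import numpy as np,pickle,cv2
from scipy.optimize import least_squares
C={n:pickle.load(open(n+".pkl","rb")) for n in("top","scene")}
def proj(n,P):
    T=np.linalg.inv(C[n]["pose"]);q=np.atleast_2d(P)@T[:3,:3].T+T[:3,3];q=q@C[n]["mtx"].T;return q[:,:2]/q[:,2:]
def fit(obs,x0):   # obs: list of (cam, local pts Nx3, px Nx2)
    def w(p,L): c,s=np.cos(p[2]),np.sin(p[2]);L=np.array(L,float);return np.c_[p[0]+c*L[:,0]-s*L[:,1],p[1]+s*L[:,0]+c*L[:,1],L[:,2]]
    f=lambda p:np.concatenate([(proj(n,w(p,L))-px).ravel() for n,L,px in obs])
    r=least_squares(f,x0,x_scale=[.1,.1,1],loss="soft_l1");return r.x,[np.round((proj(n,w(r.x,L))-px),1).tolist() for n,L,px in obs]
ct=lambda a:np.array(a)/6+[270,140]-.4
cs=lambda a:np.array(a)/5+[185,180]-.4
cy=lambda a:np.array(a)/5+[115,155]-.4
E
python3 - <<'E'
from m import *
p5=[(d,0) for d in (.046,.023,0,-.023,-.046)]
z=lambda L,h:[(*l,h) for l in L]
# image up = +x; scene: up = -x
def show(n,r):print(n,np.round(r[0][:2],4),round(np.degrees(r[0][2]),1));[print("  ",q) for q in r[1]]
pit=[.044,.022,0,-.022,-.044]
def run(n,pts,h,top,sc,x0):
    for nm,ob in(("top",[("top",z(pts,h),ct(top))]),("both",[("top",z(pts,h),ct(top)),("scene",z(pts[::-1],h),cs(sc))])):
        show(n+" "+nm,fit(ob,x0))
P=[(d,0) for d in pit]
run("cup",P,.063,[(277,57),(278,96),(279,135),(280,173),(281,212)],[(299,317),(311,354),(323,391),(335,430),(347,471)],[.6,-.2,0])
run("tube",P,.089,[(460,331),(455,370),(450,408),(445,450),(440,491)],[(62,86),(64,119),(66,151),(68,184),(70,221)],[.5,-.2,0])
run("vial",[(.046,0),(0,0),(-.046,0)],.074,[(292,368),(286,443),(277,533)],[(226,42),(233,101),(241,167)],[.5,-.2,0])
show("wash",fit([("top",[(.033,0,.088),(-.06,.012,.056),(-.06,-.012,.056)],ct([(88,80),(92,272),(132,269)])),("scene",[(.033,0,.088),(.06,.012,0),(.06,-.012,0)],cs([(553,350),(593,487),(552,501)]))],[.6,-.1,0]))
L=[];
for y in(.093,.031,-.031,-.093):L+=[(.076,y+.02,.012),(.076,y-.02,.012),(-.076,y+.02,.012),(-.076,y-.02,.012)]
px=[(198,95),(250,102),(162,310),(213,318),(286,108),(338,115),(250,322),(303,330),(375,122),(427,128),(338,335),(392,343),(462,135),(515,142),(428,349),(483,357)]
L+=[(.086,.195,.006),(.086,-.195,.006),(-.086,.195,.006),(-.086,-.195,.006)];px+=[(88,63),(637,148),(42,303),(597,388)]
t=fit([("top",L,cy(px))],[.6,.1,0]);show("tray",t)
print("tray corners in scene784",np.round(proj("scene",[[t[0][0]+np.cos(t[0][2])*a-np.sin(t[0][2])*b,t[0][1]+np.sin(t[0][2])*a+np.cos(t[0][2])*b,.006] for a in(.086,-.086) for b in(.195,-.195)])*1.4))
for y in(-.093,-.031,.031,.093):print(np.round([t[0][0]-np.sin(t[0][2])*y,t[0][1]+np.cos(t[0][2])*y],4))
E
```

```text
cup top [ 0.6248 -0.2139] -0.1
   [[-0.0, 0.0], [-0.0, -0.0], [-0.0, -0.1], [0.0, 0.1], [0.0, 0.0]]
cup both [ 0.6225 -0.2134] -0.2
   [[-0.1, 0.7], [-0.1, 0.6], [-0.1, 0.6], [-0.1, 0.7], [-0.1, 0.7]]
   [[0.1, 0.5], [-0.0, 0.4], [-0.0, 0.6], [0.0, 0.6], [0.1, 0.4]]
tube top [ 0.4659 -0.3008] -9.0
   [[-0.0, -0.1], [-0.0, 0.0], [0.0, 0.3], [0.0, -0.0], [0.0, -0.2]]
tube both [ 0.4655 -0.3016] -8.3
   [[0.0, 0.0], [0.1, 0.1], [0.2, 0.4], [0.3, 0.1], [0.4, -0.1]]
   [[0.3, -0.2], [0.2, -0.2], [0.2, 0.1], [0.1, 0.5], [0.1, 0.2]]
vial top [ 0.448  -0.2114] -6.8
   [[0.1, -0.4], [-0.2, 0.9], [0.1, -0.3]]
vial both [ 0.4466 -0.2127] -7.8
   [[0.7, -0.0], [0.2, 1.3], [0.2, 0.1]]
   [[0.1, -0.8], [0.4, 0.5], [0.6, 1.2]]
wash [ 0.6138 -0.1115] 6.9
   [[0.1, 1.9], [-0.3, -0.7], [0.1, -1.2]]
   [[0.5, 0.2], [-0.0, -0.7], [-0.7, 0.0]]
tray [0.513  0.2457] -9.8
   [[-0.4, -0.5], [0.6, -0.2], [-0.9, -0.1], [0.4, 0.0], [-0.3, -0.4], [0.7, -0.1], [-0.7, 0.2], [0.2, 0.3], [-0.4, -0.6], [0.6, -0.1], [-0.4, 0.3], [0.3, 0.4], [-0.1, -0.5], [0.8, -0.2], [-0.6, 0.2], [-0.0, 0.3], [-0.6, -0.1], [0.4, -0.5], [-0.4, 0.8], [0.6, 0.7]]
tray corners in scene784 [[665. 300.]
 [471. 320.]
 [630. 237.]
 [452. 253.]]
[0.4972 0.1541]
[0.5077 0.2152]
[0.5182 0.2763]
[0.5288 0.3374]
```

>>> step_arm:
  targets:
    - [0, 0.12, 0.15, 0, -0.03]
    - [0, 0.26, 0.33, 0, -0.06]
    - [0, 0.4, 0.52, 0, -0.1]
    - [0, 0.54, 0.7, 0, -0.1014]
    - [0, 0.696, 0.904, 0, -0.1014]
    - [0, 0.696, 0.904, 0, -0.1014]

```text
time_s: 0.7
position: [0.4406, -0.3367, 0.207]
tcp_rot: [[0.993, 0.121, -0.001], [0.121, -0.993, 0.002], [-0.0, -0.002, -1.0]]
force: [-1.1, 0.0, -0.6]
opening: 0.558
grasp_force: 0.0
```

>>> step_arm:
  targets:
    - [0, 0.12, 0.15, 0, 0]
    - [0, 0.26, 0.33, 0, 0]
    - [0, 0.4, 0.52, 0, 0]
    - [0, 0.54, 0.7, 0, 0]
    - [0, 0.64, 0.84, 0, 0]
    - [0, 0.696, 0.912, 0, 0]
    - [0, 0.696, 0.912, -0.1, 0]
    - [0, 0.696, 0.912, -0.2, 0]
    - [0, 0.696, 0.912, -0.2, 0]
    - [0, 0.696, 0.912, -0.2, 0]

```text
time_s: 1.7
position: [0.6132, -0.1117, 0.1569]
tcp_rot: [[0.993, 0.12, -0.002], [0.12, -0.993, 0.001], [-0.001, -0.001, -1.0]]
force: [0.1, 0.6, -0.6]
opening: 0.501
grasp_force: 0.0
```

>>> step_arm:
  targets:
    - [0, 0, 0, -0.12, 0]
    - [0, 0, 0, -0.24, 0]
    - [0, 0, 0, -0.36, 0]
    - [0, 0, 0, -0.44, 0]
    - [0, 0, 0, -0.476, 0]
    - [0, 0, 0, -0.476, 0]
    - [0, 0, 0, -0.476, 0]
    - [-1, 0, 0, -0.476, 0]
    - [-1, 0, 0, -0.476, 0]
    - [-1, 0, 0, -0.476, 0]
    - [-1, 0, 0, -0.476, 0]
    - [-1, 0, 0, -0.476, 0]
    - [-1, 0, 0, -0.476, 0]

```text
time_s: 3.0
position: [0.6141, -0.1121, 0.039]
tcp_rot: [[0.993, 0.12, 0.001], [0.12, -0.993, -0.001], [0.001, 0.001, -1.0]]
force: [-0.4, 0.1, 3.7]
opening: 0.255
grasp_force: 30.0
```

>>> step_arm:
  targets:
    - [-1, 0, 0, 0.08, 0]
    - [-1, 0, 0, 0.2, 0]
    - [-1, 0, 0, 0.34, 0]
    - [-1, 0, 0, 0.48, 0]
    - [-1, 0, 0, 0.6, 0]
    - [-1, 0, 0.04, 0.648, 0]
    - [-1, -0.03, 0.14, 0.648, -0.02]
    - [-1, -0.06, 0.28, 0.648, -0.04]
    - [-1, -0.1, 0.42, 0.648, -0.06]
    - [-1, -0.13, 0.56, 0.648, -0.08]
    - [-1, -0.15, 0.7, 0.648, -0.093]
    - [-1, -0.17, 0.84, 0.648, -0.093]
    - [-1, -0.18, 0.94, 0.648, -0.093]
    - [-1, -0.18, 0.98, 0.648, -0.093]

```text
time_s: 4.4
position: [0.5662, 0.1363, 0.1987]
tcp_rot: [[0.986, -0.168, -0.004], [-0.168, -0.986, 0.001], [-0.004, -0.0, -1.0]]
force: [0.3, 0.1, -1.6]
opening: 0.259
grasp_force: 30.0
```

>>> step_arm:
  targets:
    - [-1, -0.03, 0.08, 0, 0]
    - [-1, -0.06, 0.2, 0, 0]
    - [-1, -0.1, 0.34, 0, 0]
    - [-1, -0.12, 0.5, 0, 0]
    - [-1, -0.14, 0.64, 0, 0]
    - [-1, -0.16, 0.76, 0, 0]
    - [-1, -0.16, 0.816, 0, 0]
    - [-1, -0.16, 0.816, -0.1, 0]
    - [-1, -0.16, 0.816, -0.2, 0]
    - [-1, -0.16, 0.816, -0.3, 0]
    - [-1, -0.16, 0.816, -0.4, 0]
    - [-1, -0.16, 0.816, -0.4, 0]
    - [-1, -0.16, 0.816, -0.4, 0]

```text
time_s: 5.7
position: [0.5287, 0.3364, 0.0998]
tcp_rot: [[0.985, -0.172, -0.001], [-0.172, -0.985, -0.001], [-0.001, 0.001, -1.0]]
force: [0.1, -0.0, -0.6]
opening: 0.262
grasp_force: 30.0
```

Run:
```python
from rig import *
import cv2
for i,n in enumerate(("scene",)):
    c=capture(n);im=c["color"][130:280,310:490,::-1]
    cv2.imwrite("pics/s1.png",cv2.resize(im,None,fx=4,fy=4,interpolation=cv2.INTER_CUBIC))
s=read_state();print(s["position"],s["force"],s["moment"],s["joint_positions"].round(0))
```

```text
[0.52954792 0.33685941 0.10094357] [ 0.10806769  0.26995404 -1.1373647 ] [0.06298682 0.05037048 0.00252222] [ 22.  38.  87.  -0.  55. 122.]
```

View pics/s1.png

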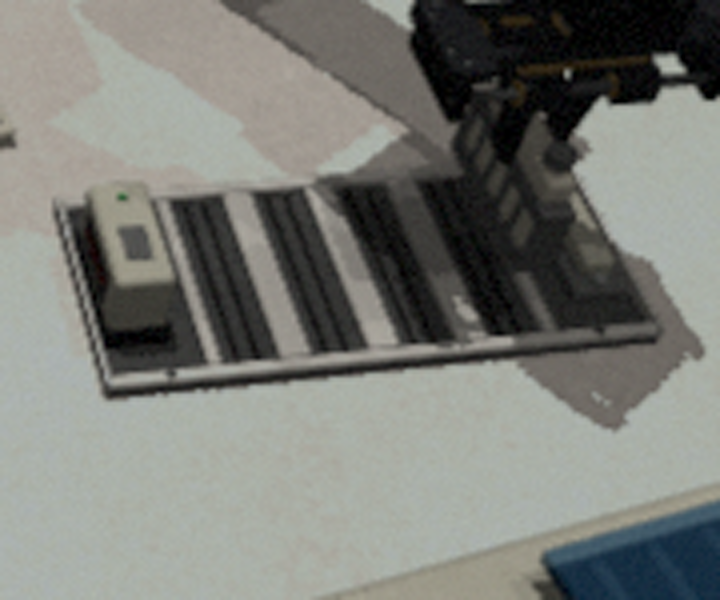

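The held wash rack hangs upright above the last lane, around (510,200) in the crop. The far dark lane lies directly below it.

>>> step_arm:
  targets:
    - [-1, 0, 0, -0.08, 0]
    - [-1, 0, 0, -0.14, 0]
    - [-1, 0, 0, -0.18, 0]
    - [-1, 0, 0, -0.2, 0]
    - [-1, 0, 0, -0.212, 0]
    - [-1, 0, 0, -0.22, 0]
    - [-1, 0, 0, -0.22, 0]
    - [-1, 0, 0, -0.22, 0]

```text
time_s: 6.55
position: [0.5289, 0.3374, 0.0458]
tcp_rot: [[0.985, -0.171, 0.001], [-0.171, -0.985, 0.0], [0.001, -0.0, -1.0]]
force: [-0.2, 0.3, 0.0]
opening: 0.259
grasp_force: 30.0
```

>>> step_arm:
  targets:
    - [-1, 0, 0, -0.003, 0]
    - [-1, 0, 0, -0.006, 0]
    - [-1, 0, 0, -0.006, 0]

```text
time_s: 6.85
position: [0.5289, 0.3374, 0.045]
tcp_rot: [[0.985, -0.171, 0.001], [-0.171, -0.985, 0.0], [0.001, -0.001, -1.0]]
force: [-1.0, -0.3, 4.4]
opening: 0.258
grasp_force: 30.0
```

>>> step_arm:
  targets:
    - [0, 0, 0, 0, 0]
    - [0, 0, 0, 0, 0]
    - [0, 0, 0, 0, 0]
    - [0, 0, 0, 0.1, 0]
    - [0, 0, 0, 0.26, 0]
    - [0, 0, 0, 0.44, 0]
    - [0, 0, 0, 0.58, 0]
    - [0, 0, -0.1, 0.628, 0]
    - [0, 0, -0.26, 0.628, 0]
    - [0, 0, -0.42, 0.628, 0]
    - [0, 0, -0.6, 0.628, 0]
    - [0, 0, -0.76, 0.628, 0]
    - [0, 0, -0.9, 0.628, 0.007]

```text
time_s: 8.15
position: [0.5283, 0.1103, 0.2007]
tcp_rot: [[0.989, -0.149, -0.0], [-0.149, -0.989, -0.0], [0.0, 0.0, -1.0]]
force: [0.7, 1.1, -0.5]
opening: 0.497
grasp_force: 0.0
```

>>> step_arm:
  targets:
    - [0, 0, -0.18, 0, 0]
    - [0, 0, -0.36, 0, 0]
    - [0, 0, -0.54, 0, 0]
    - [0, 0, -0.72, 0, 0]
    - [0, 0, -0.86, 0, 0]
    - [0, 0, -0.9, 0, 0]

```text
time_s: 8.75
position: [0.529, -0.1165, 0.2008]
tcp_rot: [[0.988, -0.153, 0.001], [-0.153, -0.988, -0.001], [0.001, 0.001, -1.0]]
force: [0.0, -0.4, -0.4]
opening: 0.498
grasp_force: 0.0
```

>>> step_arm:
  targets:
    - [0, -0.06, -0.18, 0, 0]
    - [0, -0.12, -0.36, 0, 0]
    - [0, -0.2, -0.54, 0, 0]
    - [0, -0.251, -0.68, 0, 0]
    - [0, -0.251, -0.754, 0, 0]
    - [0, -0.251, -0.754, 0, 0]
    - [0, -0.251, -0.754, -0.16, 0]
    - [0, -0.251, -0.754, -0.2, 0]

```text
time_s: 9.55
position: [0.4645, -0.2975, 0.148]
tcp_rot: [[0.989, -0.148, -0.005], [-0.148, -0.989, 0.006], [-0.006, -0.005, -1.0]]
force: [-0.4, -0.1, -0.5]
opening: 0.505
grasp_force: 0.0
```

Run:
```python
from rig import *
import cv2
c=capture("scene");cv2.imwrite("pics/s2.png",cv2.resize(c["color"][130:330,170:490,::-1],(800,500),interpolation=cv2.INTER_CUBIC))
s=read_state();print(s["position"],s["joint_positions"].round(0))
```

```text
[ 0.46419665 -0.29723639  0.14745992] [-44.  29.  96.   0.  55.  54.]
```

View pics/s2.png

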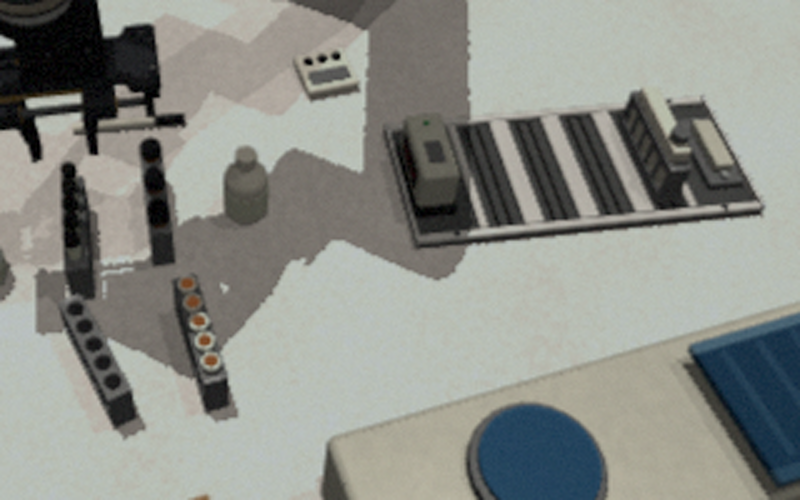

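The wash rack stands in the last lane (660,150), next to the block. The gripper is above the tubes, so I'll let it settle before descending.

>>> step_arm:
  targets:
    - [0, 0, 0, 0, 0]
    - [0, 0, 0, 0, 0]
    - [0, 0, 0, 0, 0]

```text
time_s: 9.9
position: [0.4668, -0.3014, 0.1521]
tcp_rot: [[0.989, -0.149, 0.002], [-0.149, -0.989, -0.002], [0.002, 0.001, -1.0]]
force: [0.8, 0.2, -0.8]
opening: 0.502
grasp_force: 0.0
```

>>> step_arm:
  targets:
    - [0, 0, 0, -0.1, 0]
    - [0, 0, 0, -0.2, 0]
    - [0, 0, 0, -0.3, 0]
    - [0, 0, 0, -0.4, 0]
    - [0, 0, 0, -0.45, 0]
    - [0, 0, 0, -0.45, 0]
    - [0, 0, 0, -0.45, 0]
    - [-1, 0, 0, -0.45, 0]
    - [-1, 0, 0, -0.45, 0]
    - [-1, 0, 0, -0.45, 0]
    - [-1, 0, 0, -0.45, 0]
    - [-1, 0, 0, -0.45, 0]
    - [-1, 0, 0, -0.45, 0]

```text
time_s: 11.2
position: [0.4662, -0.3019, 0.039]
tcp_rot: [[0.989, -0.149, 0.001], [-0.149, -0.989, -0.001], [0.001, 0.001, -1.0]]
force: [-0.5, -1.4, 5.6]
opening: 0.256
grasp_force: 30.0
```

>>> step_arm:
  targets:
    - [-1, 0, 0, 0.08, 0]
    - [-1, 0, 0, 0.2, 0]
    - [-1, 0, 0, 0.34, 0]
    - [-1, 0, 0, 0.48, 0]
    - [-1, 0, 0, 0.6, 0]
    - [-1, 0, 0.04, 0.648, 0]
    - [-1, 0, 0.14, 0.648, -0.007]
    - [-1, 0, 0.28, 0.648, -0.007]
    - [-1, 0, 0.44, 0.648, -0.007]
    - [-1, 0, 0.6, 0.648, -0.007]
    - [-1, 0, 0.76, 0.648, -0.007]

```text
time_s: 12.3
position: [0.4641, -0.1085, 0.1989]
tcp_rot: [[0.985, -0.172, -0.003], [-0.172, -0.985, 0.002], [-0.004, -0.002, -1.0]]
force: [1.0, -0.1, -0.7]
opening: 0.261
grasp_force: 30.0
```

>>> step_arm:
  targets:
    - [-1, 0.03, 0.16, 0, 0]
    - [-1, 0.06, 0.32, 0, 0]
    - [-1, 0.1, 0.48, 0, 0]
    - [-1, 0.13, 0.64, 0, 0]
    - [-1, 0.16, 0.8, 0, 0]
    - [-1, 0.2, 0.96, 0, 0]

```text
time_s: 12.9
position: [0.5136, 0.131, 0.1987]
tcp_rot: [[0.985, -0.171, -0.004], [-0.171, -0.985, 0.0], [-0.004, 0.001, -1.0]]
force: [1.1, -0.1, -0.9]
opening: 0.263
grasp_force: 30.0
```

>>> step_arm:
  targets:
    - [-1, 0, 0.15, 0, 0]
    - [-1, 0, 0.3, 0, 0]
    - [-1, 0, 0.44, 0, 0]
    - [-1, 0.009, 0.55, 0, 0]
    - [-1, 0.009, 0.589, 0, 0]
    - [-1, 0.009, 0.589, -0.1, 0]
    - [-1, 0.009, 0.589, -0.2, 0]
    - [-1, 0.009, 0.589, -0.3, 0]
    - [-1, 0.009, 0.589, -0.4, 0]
    - [-1, 0.009, 0.589, -0.4, 0]
    - [-1, 0.009, 0.589, -0.4, 0]
    - [-1, 0.009, 0.589, -0.4, 0]

```text
time_s: 14.1
position: [0.5188, 0.276, 0.1014]
tcp_rot: [[0.985, -0.171, 0.002], [-0.171, -0.985, 0.0], [0.002, -0.001, -1.0]]
force: [-0.1, -0.4, -1.3]
opening: 0.262
grasp_force: 30.0
```

>>> step_arm:
  targets:
    - [-1, 0, 0, -0.08, 0]
    - [-1, 0, 0, -0.14, 0]
    - [-1, 0, 0, -0.18, 0]
    - [-1, 0, 0, -0.2, 0]
    - [-1, 0, 0, -0.212, 0]
    - [-1, 0, 0, -0.22, 0]
    - [-1, 0, 0, -0.224, 0]
    - [-1, 0, 0, -0.226, 0]
    - [-1, 0, 0, -0.226, 0]

```text
time_s: 15.0
position: [0.5186, 0.2761, 0.0451]
tcp_rot: [[0.985, -0.171, 0.001], [-0.171, -0.985, 0.0], [0.001, -0.001, -1.0]]
force: [-1.5, -0.1, 5.1]
opening: 0.259
grasp_force: 30.0
```

>>> step_arm:
  targets:
    - [0, 0, 0, 0, 0]
    - [0, 0, 0, 0, 0]
    - [0, 0, 0, 0, 0]
    - [0, 0, 0, 0.1, 0]
    - [0, 0, 0, 0.26, 0]
    - [0, 0, 0, 0.44, 0]
    - [0, 0, 0, 0.58, 0]
    - [0, 0, -0.1, 0.628, 0]
    - [0, 0, -0.26, 0.628, 0]
    - [0, 0, -0.42, 0.628, 0]
    - [0, 0, -0.6, 0.628, 0]
    - [0, 0, -0.76, 0.628, 0]
    - [0, 0, -0.94, 0.628, 0.013]

```text
time_s: 16.3
position: [0.5178, 0.0398, 0.2007]
tcp_rot: [[0.992, -0.129, 0.0], [-0.129, -0.992, 0.0], [0.0, -0.0, -1.0]]
force: [1.2, -0.1, -0.5]
opening: 0.502
grasp_force: 0.0
```

>>> step_arm:
  targets:
    - [0, -0.05, -0.16, 0, 0]
    - [0, -0.1, -0.32, 0, 0]
    - [0, -0.15, -0.5, 0, 0]
    - [0, -0.2, -0.68, 0, 0]
    - [0, -0.25, -0.86, 0, 0]
    - [0, -0.284, -0.97, 0, 0]
    - [0, -0.284, -1, 0, 0]
    - [0, -0.284, -1, -0.1, 0]
    - [0, -0.284, -1, -0.2, 0]
    - [0, -0.284, -1, -0.2, 0]
    - [0, -0.284, -1, -0.2, 0]
    - [0, -0.284, -1, -0.2, 0]

```text
time_s: 17.5
position: [0.448, -0.209, 0.1518]
tcp_rot: [[0.992, -0.13, 0.002], [-0.13, -0.992, -0.001], [0.002, 0.001, -1.0]]
force: [0.5, -0.3, -0.6]
opening: 0.5
grasp_force: 0.0
```

>>> step_arm:
  targets:
    - [0, 0, -0.014, -0.1, 0]
    - [0, 0, -0.014, -0.2, 0]
    - [0, 0, -0.014, -0.3, 0]
    - [0, 0, -0.014, -0.4, 0]
    - [0, 0, -0.014, -0.45, 0]
    - [0, 0, -0.014, -0.45, 0]
    - [0, 0, -0.014, -0.45, 0]
    - [-1, 0, -0.014, -0.45, 0]
    - [-1, 0, -0.014, -0.45, 0]
    - [-1, 0, -0.014, -0.45, 0]
    - [-1, 0, -0.014, -0.45, 0]
    - [-1, 0, -0.014, -0.45, 0]
    - [-1, 0, -0.014, -0.45, 0]

```text
time_s: 18.8
position: [0.4475, -0.2131, 0.039]
tcp_rot: [[0.991, -0.131, 0.001], [-0.131, -0.991, -0.001], [0.001, 0.001, -1.0]]
force: [-0.5, -1.1, 6.6]
opening: 0.263
grasp_force: 30.0
```

>>> step_arm:
  targets:
    - [-1, 0, 0, 0.08, 0]
    - [-1, 0, 0, 0.2, 0]
    - [-1, 0, 0, 0.34, 0]
    - [-1, 0, 0, 0.48, 0]
    - [-1, 0, 0, 0.6, 0]
    - [-1, 0, 0.04, 0.648, 0]
    - [-1, 0, 0.14, 0.648, -0.013]
    - [-1, 0.02, 0.28, 0.648, -0.013]
    - [-1, 0.05, 0.44, 0.648, -0.013]
    - [-1, 0.08, 0.6, 0.648, -0.013]
    - [-1, 0.1, 0.76, 0.648, -0.013]
    - [-1, 0.12, 0.9, 0.648, -0.013]

```text
time_s: 20.0
position: [0.4753, 0.0154, 0.1989]
tcp_rot: [[0.985, -0.171, -0.004], [-0.171, -0.985, 0.001], [-0.004, -0.001, -1.0]]
force: [1.2, 1.2, -1.0]
opening: 0.263
grasp_force: 29.9
```

>>> step_arm:
  targets:
    - [-1, 0.03, 0.16, 0, 0]
    - [-1, 0.06, 0.32, 0, 0]
    - [-1, 0.09, 0.48, 0, 0]
    - [-1, 0.11, 0.64, 0, 0]
    - [-1, 0.122, 0.77, 0, 0]
    - [-1, 0.122, 0.81, 0, 0]
    - [-1, 0.122, 0.81, -0.1, 0]
    - [-1, 0.122, 0.81, -0.2, 0]
    - [-1, 0.122, 0.81, -0.3, 0]
    - [-1, 0.122, 0.81, -0.4, 0]
    - [-1, 0.122, 0.81, -0.4, 0]
    - [-1, 0.122, 0.81, -0.4, 0]
    - [-1, 0.122, 0.81, -0.4, 0]

```text
time_s: 21.3
position: [0.5082, 0.2149, 0.1013]
tcp_rot: [[0.985, -0.171, 0.002], [-0.171, -0.985, 0.0], [0.002, -0.001, -1.0]]
force: [0.2, 1.0, -1.5]
opening: 0.261
grasp_force: 29.9
```

>>> step_arm:
  targets:
    - [-1, 0, 0, -0.08, 0]
    - [-1, 0, 0, -0.14, 0]
    - [-1, 0, 0, -0.18, 0]
    - [-1, 0, 0, -0.2, 0]
    - [-1, 0, 0, -0.212, 0]
    - [-1, 0, 0, -0.22, 0]
    - [-1, 0, 0, -0.224, 0]
    - [-1, 0, 0, -0.226, 0]
    - [-1, 0, 0, -0.226, 0]

```text
time_s: 22.2
position: [0.5079, 0.2151, 0.045]
tcp_rot: [[0.985, -0.171, 0.001], [-0.171, -0.985, 0.0], [0.001, -0.0, -1.0]]
force: [-0.2, 0.2, 4.8]
opening: 0.267
grasp_force: 30.0
```

>>> step_arm:
  targets:
    - [0, 0, 0, 0, 0]
    - [0, 0, 0, 0, 0]
    - [0, 0, 0, 0, 0]
    - [0, 0, 0, 0.1, 0]
    - [0, 0, 0, 0.26, 0]
    - [0, 0, 0, 0.44, 0]
    - [0, 0, 0, 0.58, 0]
    - [0, 0, -0.1, 0.628, 0]
    - [0, 0.04, -0.26, 0.628, 0.01]
    - [0, 0.08, -0.42, 0.628, 0.02]
    - [0, 0.12, -0.6, 0.628, 0.03]
    - [0, 0.16, -0.76, 0.628, 0.04]
    - [0, 0.2, -0.94, 0.628, 0.054]

```text
time_s: 23.5
position: [0.5576, -0.0213, 0.2007]
tcp_rot: [[1.0, -0.0, -0.0], [-0.0, -1.0, 0.0], [-0.0, -0.0, -1.0]]
force: [0.9, -0.4, 0.2]
opening: 0.5
grasp_force: 0.0
```

>>> step_arm:
  targets:
    - [0, 0.05, -0.16, 0, 0]
    - [0, 0.1, -0.32, 0, 0]
    - [0, 0.15, -0.48, 0, 0]
    - [0, 0.2, -0.62, 0, 0]
    - [0, 0.25, -0.73, 0, 0]
    - [0, 0.265, -0.776, 0, 0]
    - [0, 0.265, -0.776, 0, 0]
    - [0, 0.265, -0.776, -0.1, 0]
    - [0, 0.265, -0.776, -0.2, 0]
    - [0, 0.265, -0.776, -0.2, 0]
    - [0, 0.265, -0.776, -0.2, 0]
    - [0, 0.265, -0.776, -0.2, 0]

```text
time_s: 24.7
position: [0.6246, -0.2134, 0.1524]
tcp_rot: [[1.0, -0.001, 0.002], [-0.001, -1.0, -0.001], [0.002, 0.001, -1.0]]
force: [0.1, -0.2, 0.4]
opening: 0.498
grasp_force: 0.0
```

>>> step_arm:
  targets:
    - [0, 0, 0, -0.1, 0]
    - [0, 0, 0, -0.2, 0]
    - [0, 0, 0, -0.3, 0]
    - [0, 0, 0, -0.4, 0]
    - [0, 0, 0, -0.45, 0]
    - [0, 0, 0, -0.45, 0]
    - [0, 0, 0, -0.45, 0]
    - [-1, 0, 0, -0.45, 0]
    - [-1, 0, 0, -0.45, 0]
    - [-1, 0, 0, -0.45, 0]
    - [-1, 0, 0, -0.45, 0]
    - [-1, 0, 0, -0.45, 0]
    - [-1, 0, 0, -0.45, 0]

```text
time_s: 26.0
position: [0.6242, -0.2144, 0.0391]
tcp_rot: [[1.0, -0.002, 0.001], [-0.002, -1.0, -0.001], [0.001, 0.001, -1.0]]
force: [-0.6, -0.6, 4.3]
opening: 0.261
grasp_force: 30.0
```

>>> step_arm:
  targets:
    - [-1, 0, 0, 0.08, 0]
    - [-1, 0, 0, 0.2, 0]
    - [-1, 0, 0, 0.34, 0]
    - [-1, 0, 0, 0.48, 0]
    - [-1, 0, 0, 0.6, 0]
    - [-1, -0.01, 0.04, 0.648, 0]
    - [-1, -0.04, 0.14, 0.648, -0.01]
    - [-1, -0.08, 0.28, 0.648, -0.02]
    - [-1, -0.13, 0.42, 0.648, -0.03]
    - [-1, -0.18, 0.56, 0.648, -0.04]
    - [-1, -0.22, 0.7, 0.648, -0.054]
    - [-1, -0.25, 0.8, 0.648, -0.054]

```text
time_s: 27.2
position: [0.5583, -0.0108, 0.1987]
tcp_rot: [[0.985, -0.171, -0.005], [-0.171, -0.985, 0.002], [-0.005, -0.001, -1.0]]
force: [1.0, -0.4, -1.2]
opening: 0.262
grasp_force: 30.0
```

>>> step_arm:
  targets:
    - [-1, -0.05, 0.14, 0, 0]
    - [-1, -0.1, 0.28, 0, 0]
    - [-1, -0.15, 0.42, 0, 0]
    - [-1, -0.21, 0.56, 0, 0]
    - [-1, -0.257, 0.65, 0, 0]
    - [-1, -0.257, 0.672, 0, 0]
    - [-1, -0.257, 0.672, -0.1, 0]
    - [-1, -0.257, 0.672, -0.2, 0]
    - [-1, -0.257, 0.672, -0.3, 0]
    - [-1, -0.257, 0.672, -0.4, 0]
    - [-1, -0.257, 0.672, -0.4, 0]
    - [-1, -0.257, 0.672, -0.4, 0]
    - [-1, -0.257, 0.672, -0.4, 0]

```text
time_s: 28.5
position: [0.498, 0.1539, 0.1012]
tcp_rot: [[0.985, -0.171, 0.002], [-0.171, -0.985, 0.0], [0.002, -0.0, -1.0]]
force: [0.1, -0.2, -1.0]
opening: 0.255
grasp_force: 30.0
```

>>> step_arm:
  targets:
    - [-1, 0, 0, -0.08, 0]
    - [-1, 0, 0, -0.14, 0]
    - [-1, 0, 0, -0.18, 0]
    - [-1, 0, 0, -0.2, 0]
    - [-1, 0, 0, -0.212, 0]
    - [-1, 0, 0, -0.22, 0]
    - [-1, 0, 0, -0.224, 0]
    - [-1, 0, 0, -0.226, 0]
    - [-1, 0, 0, -0.226, 0]

```text
time_s: 29.4
position: [0.4976, 0.154, 0.0451]
tcp_rot: [[0.985, -0.171, 0.001], [-0.171, -0.985, -0.0], [0.001, -0.0, -1.0]]
force: [-1.4, -0.8, 5.4]
opening: 0.26
grasp_force: 30.0
```

>>> step_arm:
  targets:
    - [0, 0, 0, 0, 0]
    - [0, 0, 0, 0, 0]
    - [0, 0, 0, 0, 0]
    - [0, 0, 0, 0.1, 0]
    - [0, 0, 0, 0.26, 0]
    - [0, 0, 0, 0.44, 0]
    - [0, 0, 0, 0.62, 0]
    - [0, 0, -0.1, 0.7, 0]
    - [0, 0, -0.26, 0.7, 0]
    - [0, 0, -0.42, 0.7, 0]
    - [0, 0, -0.6, 0.7, 0]
    - [0, 0, -0.8, 0.7, 0]
    - [0, 0, -1, 0.7, 0]
    - [0, 0, -1, 0.7, 0]
    - [0, 0, -1, 0.7, 0]

```text
time_s: 30.9
position: [0.4967, -0.0969, 0.2186]
tcp_rot: [[0.985, -0.174, -0.001], [-0.174, -0.985, 0.001], [-0.001, -0.001, -1.0]]
force: [0.6, 0.6, 0.3]
opening: 0.5
grasp_force: 0.0
```

Run:
```python
from rig import *
import cv2,numpy as np
c=capture("scene");a=cv2.resize(c["color"][150:250,310:490,::-1],(720,400),interpolation=cv2.INTER_CUBIC)
cv2.imwrite("pics/f1.png",a)
c=capture("top");a=cv2.resize(c["color"][150:245,110:260,::-1],(750,475),interpolation=cv2.INTER_CUBIC)
cv2.imwrite("pics/f2.png",cv2.convertScaleAbs(a,alpha=1.4))
```

```text
(no output)
```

View pics/f1.png

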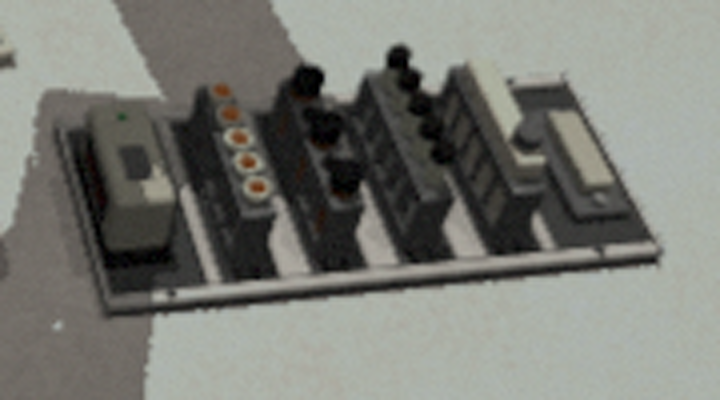

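View pics/f2.png

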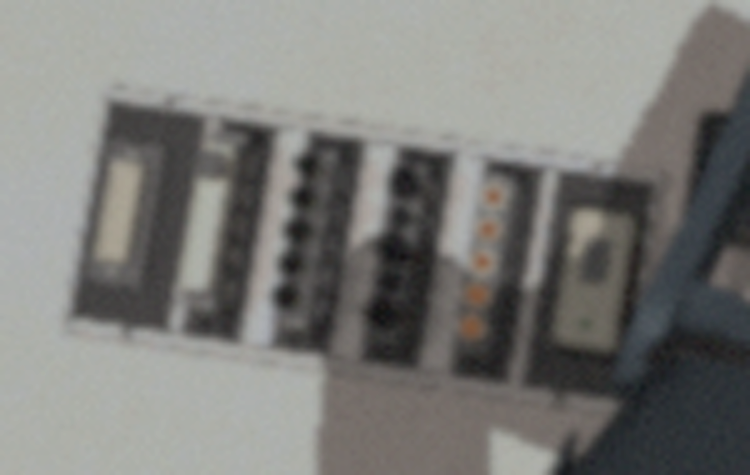

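From the reader end, the racks stand upright in their lanes in the order asked: cups (240,140), vials (325,130), tubes (420,110), wash (505,120) in the scene crop. The top view agrees, and the gripper is clear.

```bash
python3 -c "
from rig import *
print(hand_in())"
```

```text
the job is handed in; nothing more can be done
None
```

I handed the job in after about 31 s of robot time: from the reader end, the tray holds calibrators, controls, patients and wash, each rack upright in its own lane, and I never gripped the empty rack, bottle or jar.

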